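Find the stiff dolly castor by feel

ROBOT

A 6-joint arm with a two-finger parallel gripper is mounted at the origin on the work surface. World frame = base frame: x ahead of the robot, y to its left, z up, the work surface at z = 0. Lengths are in m, angles in degrees, forces in N, time in s.
With the tool pointing down it reaches from about 0.375 to 0.9 m from the base axis. Payload 3.1 kg.
Tool frame: the origin (TCP) lies midway between the tips of the shut fingers; the grasp point (between the pads) lies bot.hold_point_z behind it (bot.hold_point_z is the distance from the TCP to the grasp point, in m); z points along the fingers, y is the direction in which the jaws open and shut (so a half turn about z gives the same grasp; the last joint's range is limited). The gripper opens to 87 mm and grips with 3 to 60 N. Pads are 19 mm wide; open, the fingers measure 117 mm over their backs; the gripper's body (75 mm by 190 mm) begins 51 mm behind the grasp point.
Start: joints at [-82.477, 30.224, 82.088, -0, 67.689, -10.227], TCP at [0.191, -0.595, 0.223] pointing down, gripper open.
Joint ranges: [-176.69, 176.69], [-43.24, 126.21], [12.49, 139.97], [-82, 262], [0, 151.66], [-163.58, 163.58]. Speed limits (degrees/s): [159.86, 159.86, 180, 180, 180, 180].

INTERFACE

Orientations are given as a 3x3 rotation matrix whose columns are the frame's x, y, z axes.
In Python, from rig import bot, vision, hand_in gives the robot as it stands. The module is installed in compiled form; this text tells all that it offers.
- The arm moves only by the shell command python3 -m handwheel 'ROWS'. ROWS is JSON, a list of rows, each an object of numbers: "hand": the gripper's target within -1 to 1 (fully open at 1, half-way at 0, shut at -1); "dx", "dy", "dz": the shift along the world's x, y, z in cm; "wx", "wy", "wz": the turn, a rotation vector about the world's x, y, z in rad. In form: [{"hand": .., "dx": .., "dy": .., "dz": .., "wx": .., "wy": .., "wz": ..}, ...]. A call has 1 to 10 rows; each row shifts and turns the commanded pose from where the row before left it; what a row does not reach is not made up. A row lasts 1/10 s, in which the tool goes at most 50 mm and 8.59 degrees, less where a joint would pass 70% of its speed; a pose out of reach is approached as far as the arm can. A call with a gripper value outside its range is refused whole. The fingers move at their own pace and stop on an object; the grip force is fixed at half the most. Time passes only in rows, so rows that do not move let the fingers close. It gives the time, the measured TCP pose, the force and the opening at its end, in the units of the state.
- bot.read_state(): the state, without advancing time (a new reading comes with each control period).
- vision.capture(name): name is "scene" or "top"; returns (picture, depth): 400x640x3 uint8, red, green, blue; 400x640 float32, m along the optical axis (not along the pixel's ray), 0 where there is no reading.
- vision.get_calibration(name): a dict with "fx", "fy", "cx", "cy" (pixels), "k1" (the pictures are not rectified: a ray, as slopes to the right and down, at radius r is drawn at 1 + k1 r^2 times it, then the intrinsics apply), "rvec" (rotation vector, rad) and "tvec" (3), from world to camera coordinates, as OpenCV has them. Camera axes: x right, y down, z forward; pixel columns grow to the right and rows downward; lengths in m; the calibration is good to about 2 mm. A picture is of the moment at which its call begins. get_calibration takes no time and is no camera call.
- hand_in(): hands the job in, once; it reports no verdict.
The state is a dict: "time_s": time; "joint_positions": joint angles; "qvel": joint speeds; "tau": joint torques, N m; "position": TCP position; "tcp_rot": TCP orientation; "force": force on the tool from outside, world axes, zero at the start; "moment": the same for the moment, N m; "opening": opening from 0.0 (shut) to 1.0 (fully open).
Only numpy, scipy, OpenCV 4.12 (cv2) and the standard library are available. Lean on these libraries where they do the work, as an engineer would, in place of code of your own. Each camera call takes 0.05 s, during which the arm holds its last target.

TASK

One of these three castors for the proofing dolly has a stiff swivel. Feel each one as it stands in its nest by turning its fork, by about 70 degrees net, and leave it turned; take care not to press or wrench the castor hard against the board. Once all three have been turned, set the stiff one gently, wheel up, on the floor of the red tray; leave the two free-running ones in their nests and everything else alone.

Things in the scene. Friction and masses are not known exactly. Their poses are not given: they have to be found in the camera images.
- board: fixed white plastic sorting board, 92 x 360 x 12 mm; origin at the centre of its underside, z up, its long side along its y. It has three square nests in a row along its y at -110, 0 and +110 mm, each 63 mm square inside; the nest floors lie 6 mm above the counter and the nest walls rise 6 mm above those floors
- tray: fixed red plastic repair tray, open on top, 160 x 160 mm outside, walls 4 mm thick and 30 mm high, floor 4 mm thick; origin at the centre of its underside, sides along its x and y
- castor_a: one of three castors of the same look, 270 g, standing wheel up in a nest (any letter in any nest; letters tell nothing of the drag). Steel plate 60 x 60 x 5 mm; origin at the centre of its underside, z up along the swivel axis. Bearing ring, 44 mm across, up to 16 mm; above it the fork swivels without stops and stays where left. Wheel top at 71 mm. Drag: two under 0.03 N m, one 0.15 to 0.25 N m
- fork_a_grip (a point): point on the swivel axis of castor_a, 48 mm above its underside, turning with the fork: y is the wheel's axle direction, x the way the wheel trails. The fork's flat cheeks, 31 mm over their outer faces, can be pinched here across y: flat from -12 to +26 mm in x, from 18 to 54 mm above the underside. Between them the wheel, 50 mm diameter, 22 mm wide, axle 12 mm out in x; it does not roll
- fork_a_rim (a point): point on the wheel's rim of castor_a, 37 mm out from the swivel axis along the fork's x, 46 mm above the plate's underside; turns with the fork
- castor_b: one of three castors of the same look, 270 g, standing wheel up in a nest (any letter in any nest; letters tell nothing of the drag). Steel plate 60 x 60 x 5 mm; origin at the centre of its underside, z up along the swivel axis. Bearing ring, 44 mm across, up to 16 mm; above it the fork swivels without stops and stays where left. Wheel top at 71 mm. Drag: two under 0.03 N m, one 0.15 to 0.25 N m
- fork_b_grip (a point): point on the swivel axis of castor_b, 48 mm above its underside, turning with the fork: y is the wheel's axle direction, x the way the wheel trails. The fork's flat cheeks, 31 mm over their outer faces, can be pinched here across y: flat from -12 to +26 mm in x, from 18 to 54 mm above the underside. Between them the wheel, 50 mm diameter, 22 mm wide, axle 12 mm out in x; it does not roll
- fork_b_rim (a point): point on the wheel's rim of castor_b, 37 mm out from the swivel axis along the fork's x, 46 mm above the plate's underside; turns with the fork
- castor_c: one of three castors of the same look, 270 g, standing wheel up in a nest (any letter in any nest; letters tell nothing of the drag). Steel plate 60 x 60 x 5 mm; origin at the centre of its underside, z up along the swivel axis. Bearing ring, 44 mm across, up to 16 mm; above it the fork swivels without stops and stays where left. Wheel top at 71 mm. Drag: two under 0.03 N m, one 0.15 to 0.25 N m
- fork_c_grip (a point): point on the swivel axis of castor_c, 48 mm above its underside, turning with the fork: y is the wheel's axle direction, x the way the wheel trails. The fork's flat cheeks, 31 mm over their outer faces, can be pinched here across y: flat from -12 to +26 mm in x, from 18 to 54 mm above the underside. Between them the wheel, 50 mm diameter, 22 mm wide, axle 12 mm out in x; it does not roll
- fork_c_rim (a point): point on the wheel's rim of castor_c, 37 mm out from the swivel axis along the fork's x, 46 mm above the plate's underside; turns with the fork
- tub: square plastic proofing tub with its lid snapped on, 184 x 184 x 96 mm; origin at the centre of its underside; leave alone
- mat_roll: green silicone baking mat rolled tight, 44 mm diameter, 280 mm long along its y, a 45 mm loose edge lying flat to +x; origin on the counter below the roll's axis, mid length; leave alone
- timer: round white kitchen timer, 68 mm diameter, 25 mm high with its orange button; origin at the centre of its underside; leave alone
- scraper: yellow plastic dough scraper lying flat, 100 x 120 x 10 mm; origin at the centre of its underside; leave alone
There are look-alikes about, which are no part of the job. What is shaped like the castor_b but yellow is not meant.

How it is judged:
By the outcome, as a careful person would: the job done as asked, in the order asked, and still so for the second after the job is handed in, with the robot touching nothing.
It also fails if it takes over 72 s, if anything falls off the work surface, if the arm or the gripper's body presses on something with over 40 N, if the wrist force passes 120 N, or if a joint passes its speed limit or range.

## Working session

There is one attempt and no reset: what is moved stays moved. The work goes in short steps, Python scripts to look and compute and a shell command to move; the robot and the scene stay as the last step left them, time stands still between calls to the robot, and variables do not carry over. Pictures are saved under pics/ and viewed, and the job is handed in when it is done.

```bash
ls; mkdir -p pics
python3 - <<'E'
from rig import bot, vision
import cv2, numpy as np
for n in ("scene","top"):
    p,d=vision.capture(n)
    cv2.imwrite(f"pics/{n}0.png",p[:,:,::-1]); np.savez(f"{n}0.npz",p=p,d=d)
    print(n,vision.get_calibration(n))
print(bot.read_state(), bot.hold_point_z)
E
```

```text
pics
scene {'fx': 367.0486772936203, 'fy': 367.0486772936203, 'cx': 317.4624458048669, 'cy': 201.21581452081324, 'k1': -0.08459431414402822, 'rvec': array([ 2.13907565,  0.90365619, -0.42461442]), 'tvec': array([-0.31977037, -0.26511815,  1.28887107])}
top {'fx': 386.43542413736594, 'fy': 386.43542413736594, 'cx': 316.9773719930285, 'cy': 203.77811061143694, 'k1': 0.024679804677783735, 'rvec': array([ 2.16633272, -2.15844354,  0.08875953]), 'tvec': array([-0.09734948,  0.59851933,  1.079086  ])}
{'time_s': 0.1, 'joint_positions': array([-8.24765864e+01,  3.02721700e+01,  8.21504056e+01, -1.19235189e-03,
        6.76902531e+01, -1.02285863e+01]), 'qvel': array([ 0.04170883, -0.10009248, -0.11843588,  0.01175573,  0.0792973 ,
       -0.03505556]), 'tau': array([-2.79934147e-04, -4.40985167e+01, -1.77150482e+01,  6.34285226e-02,
        5.33457811e-02, -4.77194101e-05]), 'position': array([ 0.19047998, -0.59455672,  0.2216777 ]), 'tcp_rot': array([[ 9.52382789e-01,  3.04904814e-01, -2.76920820e-04],
       [ 3.04904761e-01, -9.52380851e-01,  1.94975664e-03],
       [ 3.30756101e-04, -1.94134914e-03, -9.99998061e-01]]), 'force': array([ 0.12933027, -0.07054763, -0.11819788]), 'moment': array([ 0.0233582 ,  0.02885418, -0.00614112]), 'opening': 0.9957433462206651} 0.0187
```

View pics/scene0.png

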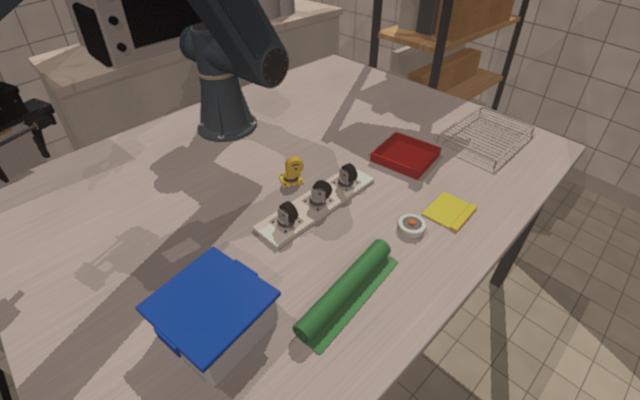

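View pics/top0.png

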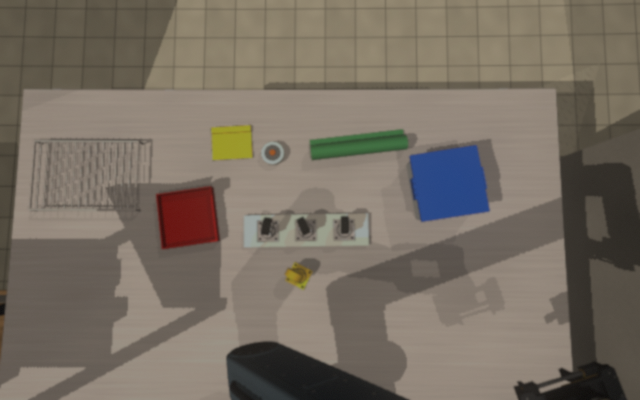

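The top view shows the board with the castors at about (267,229), (305,228) and (345,227), the yellow look-alike at (298,275) and the red tray at (188,217). Next I'll zoom in and measure.

```bash
cat > h.py <<'E'
import numpy as np, cv2
from rig import bot, vision
def cal(n):
    c=vision.get_calibration(n)
    K=np.array([[c['fx'],0,c['cx']],[0,c['fy'],c['cy']],[0,0,1]]);D=np.array([c['k1'],0,0,0,0.])
    R=cv2.Rodrigues(c['rvec'])[0]
    return K,D,R,np.array(c['tvec']).ravel()
def ray(n,uv):
    K,D,R,t=cal(n)
    q=cv2.undistortPoints(np.array(uv,float).reshape(-1,1,2),K,D).reshape(-1,2)
    d=np.c_[q,np.ones(len(q))]@R
    return -R.T@t,d
def plane(n,uv,z):
    o,d=ray(n,uv); s=(z-o[2])/d[:,2]
    return o+d*s[:,None]
def proj(n,X):
    K,D,R,t=cal(n)
    return cv2.projectPoints(np.array(X,float).reshape(-1,1,3),cv2.Rodrigues(R)[0],t,K,D)[0].reshape(-1,2)
def cloud(n,d):
    K,D,R,t=cal(n)
    v,u=np.mgrid[:d.shape[0],:d.shape[1]]
    q=cv2.undistortPoints(np.c_[u.ravel(),v.ravel()].astype(float).reshape(-1,1,2),K,D).reshape(-1,2)
    P=np.c_[q,np.ones(len(q))]*d.reshape(-1,1)
    return ((P-t)@R).reshape(*d.shape,3)
def crop(p,x0,y0,x1,y1,name,s=6):
    cv2.imwrite(name,cv2.resize(p[y0:y1,x0:x1,::-1],None,fx=s,fy=s,interpolation=cv2.INTER_CUBIC))
E
python3 - <<'E'
from h import *
p=np.load('top0.npz');P=p['p'];d=p['d']
crop(P,235,200,380,290,'pics/top0c.png',5)
q=np.load('scene0.npz')
crop(q['p'],245,140,385,250,'pics/scene0c.png',5)
C=cloud('top',d)
hsv=cv2.cvtColor(P,cv2.COLOR_RGB2HSV)
# castors/points on board by height
for n,dd,pp in(('top',d,P),('scene',q['d'],q['p'])):
    C=cloud(n,dd); print(n)
    for name,(x,y) in (('table',(300,320)),) if n=='top' else (): print(name,C[y,x])
    np.save(n+'C.npy',C)
C=np.load('topC.npy')
print([C[y,x].round(3) for x,y in((255,240),(360,240),(188,217),(267,229),(305,228),(345,227),(298,275),(448,183))])
red=((hsv[...,0]<8)|(hsv[...,0]>172))&(hsv[...,1]>150)
red[:, :140]=0; red[:,235:]=0
cn,_=cv2.findContours(red.astype(np.uint8),0,2); c=max(cn,key=cv2.contourArea)
r=cv2.minAreaRect(c); print(r); print(plane('top',cv2.boxPoints(r),0.03), plane('top',cv2.boxPoints(r),0.03).mean(0))
E
```

```text
top
table [ 0.26856222 -0.04775876  0.00060223]
scene
[array([0.495, 0.084, 0.009]), array([ 0.496, -0.219,  0.013]), array([ 0.562,  0.285, -0.001]), array([0.525, 0.041, 0.074]), array([ 0.528, -0.063,  0.071]), array([ 0.531, -0.172,  0.078]), array([ 0.401, -0.045,  0.07 ]), array([ 0.65 , -0.449,  0.093])]
((186.91542053222656, 217.32308959960938), (54.947383880615234, 56.80790710449219), 82.87498474121094)
[[0.62695494 0.37056472 0.03      ]
 [0.64788944 0.20883192 0.03      ]
 [0.49141436 0.18443131 0.03      ]
 [0.47104921 0.34391492 0.03      ]] [0.55932699 0.27693572 0.03      ]
```

View pics/top0c.png

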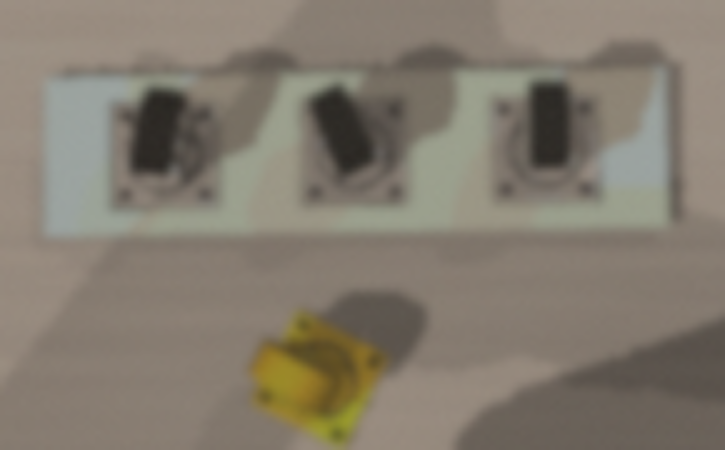

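View pics/scene0c.png

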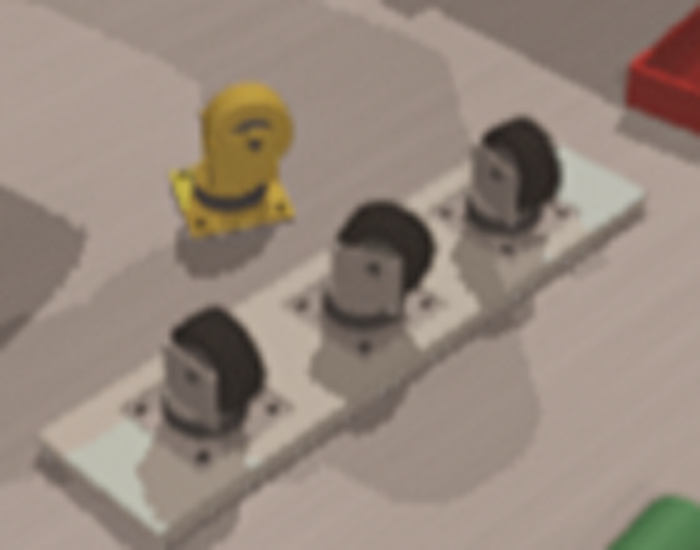

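Run:
```python
from h import *
P=np.load('top0.npz')['p']
b=np.array([(47,76),(668,66),(672,228),(45,237)])/5.+[235,200]
B=plane('top',b,0.012); print(B); bc=B.mean(0); v=(B[0]+B[3]-B[1]-B[2])/2; print(bc,np.linalg.norm(v),np.degrees(np.arctan2(v[1],v[0])), np.linalg.norm(B[0]-B[3]))
v/=np.linalg.norm(v)
o,_=ray('top',[[300,200]]); print('cam',o)
for k in(1,0,-1):
    c=bc+v*.11*k; print('nest',k,c)
    c[2]=.011; print((proj('top',[c])-[235,200])*5)
pc=np.array([(165,154),(356,152),(548,149)])/5.+[235,200]; print('plates',plane('top',pc,.011))
g=P.max(2); 
m=(g<72).astype(np.uint8); m[:,:235]=0;m[:,380:]=0;m[:205]=0;m[242:]=0
S=cv2.resize(P[200:250,235:380],None,fx=6,fy=6,interpolation=cv2.INTER_CUBIC); g=S.max(2)
print(g[130*6//5,155*6//5],g[150*6//5,200*6//5],g[60,:].min())
m=(g<70).astype(np.uint8); m[:40]=m[:40]
cn,_=cv2.findContours(m,0,2)
for c in cn:
    if cv2.contourArea(c)<800: continue
    r=cv2.minAreaRect(c); bp=cv2.boxPoints(r); uv=(bp+.5)/6-.5+[235,200]
    X=plane('top',uv,.065); e=X[1]-X[0]; f=X[2]-X[1]
    if np.linalg.norm(f)>np.linalg.norm(e): e,f=f,e
    print(cv2.contourArea(c),X.mean(0),np.linalg.norm(e),np.linalg.norm(f),np.degrees(np.arctan2(e[1],e[0])))
```

```text
[[ 0.56656511  0.11615065  0.012     ]
 [ 0.57354742 -0.24452219  0.012     ]
 [ 0.48029341 -0.24595988  0.012     ]
 [ 0.47351235  0.11509226  0.012     ]]
[ 0.52347958 -0.06480979  0.012     ] 0.36092809800702264 91.09250401978102 0.09305878172366107
cam [ 0.4892249  -0.11431828  1.13124676]
nest 1 [0.52138225 0.04517021 0.012     ]
[[167.73448182 154.29802488]]
nest 0 [ 0.52347958 -0.06480979  0.012     ]
[[357.40333507 151.37763386]]
nest -1 [ 0.52557691 -0.17478979  0.012     ]
[[547.57051159 148.51240132]]
plates [[ 0.52154894  0.0467606   0.011     ]
 [ 0.52311687 -0.06399948  0.011     ]
 [ 0.52529664 -0.17503693  0.011     ]]
45 84 101
4255.5 [0.53331205 0.04490429 0.065     ] 0.04488221389110425 0.02409300148508892 -9.346028497289785
4221.0 [ 0.53492701 -0.05860342  0.065     ] 0.04465046426208627 0.023178586281145712 -155.64731962638595
3801.0 [ 0.53771707 -0.17233023  0.065     ] 0.04358008182070212 0.019755251079763742 179.78630360847507
```

```bash
python3 - <<'E'
from h import *
uv=np.array([(40,437),(645,193),(163,530)])/5.+[245,140]
X=plane('scene',uv,.012);print(X,X[:2].mean(0))
b=np.array([(47,76),(668,66),(672,228),(45,237)])/5.+[235,200]
B=plane('top',b,0.012)
print((proj('scene',B)-[245,140])*5)
# depth clouds: points 13..20 & wheel tops
for n in('top','scene'):
    C=np.load(n+'C.npy')
    for c in((.5215,.0458),(.5233,-.0645),(.5254,-.1749)):
        s=(np.hypot(C[...,0]-c[0],C[...,1]-c[1])<.05)&(C[...,2]>.06)&(C[...,2]<.085)
        p=C[s]; print(n,len(p),p.mean(0).round(4),p[:,2].max().round(4))
E
python3 -m handwheel '[{"hand":0.15,"dx":3.35,"dy":4.2,"dz":-1,"wz":-0.031},{"hand":0.15,"dx":3.35,"dy":4.2,"dz":-1,"wz":-0.031},{"hand":0.15,"dx":3.35,"dy":4.2,"dz":-1,"wz":-0.031},{"hand":0.15,"dx":3.35,"dy":4.2,"dz":0,"wz":-0.031},{"hand":0.15,"dx":3.35,"dy":4.2,"dz":0,"wz":-0.031},{"hand":0.15,"dx":3.35,"dy":4.2,"dz":0,"wz":-0.031},{"hand":0.15,"dx":3.35,"dy":4.2,"dz":0,"wz":-0.031},{"hand":0.15,"dx":3.35,"dy":4.2,"dz":0,"wz":-0.031},{"hand":0.15,"dx":3.35,"dy":4.2,"dz":0,"wz":-0.031},{"hand":0.15,"dx":3.35,"dy":4.2,"dz":0,"wz":-0.031}]'
```

```text
[[ 0.48590148 -0.24164877  0.012     ]
 [ 0.5676219   0.11829682  0.012     ]
 [ 0.57477479 -0.23719576  0.012     ]] [ 0.52676169 -0.06167597  0.012     ]
[[641.11700688 193.810569  ]
 [148.93997503 536.8810343 ]
 [ 25.99204321 435.54182015]
 [517.58123114 126.19161006]]
top 154 [0.5339 0.0455 0.071 ] 0.0819
top 156 [ 0.5358 -0.0563  0.0707] 0.0805
top 156 [ 0.5389 -0.1706  0.071 ] 0.0807
scene 133 [0.5392 0.0419 0.0693] 0.0785
scene 160 [ 0.5396 -0.059   0.0694] 0.0772
scene 174 [ 0.5442 -0.1743  0.0698] 0.0782invalid input
```

```bash
python3 -m handwheel '[{"hand":0.15,"dx":3,"dy":3.8,"dz":-1,"wx":0,"wy":0,"wz":-0.03},{"hand":0.15,"dx":3,"dy":3.8,"dz":-1,"wx":0,"wy":0,"wz":-0.03},{"hand":0.15,"dx":3,"dy":3.8,"dz":-1,"wx":0,"wy":0,"wz":-0.03},{"hand":0.15,"dx":3,"dy":3.8,"dz":0,"wx":0,"wy":0,"wz":-0.03},{"hand":0.15,"dx":3,"dy":3.8,"dz":0,"wx":0,"wy":0,"wz":-0.03},{"hand":0.15,"dx":3,"dy":3.8,"dz":0,"wx":0,"wy":0,"wz":-0.03},{"hand":0.15,"dx":3,"dy":3.8,"dz":0,"wx":0,"wy":0,"wz":-0.03},{"hand":0.15,"dx":3,"dy":3.8,"dz":0,"wx":0,"wy":0,"wz":-0.03},{"hand":0.15,"dx":3,"dy":3.8,"dz":0,"wx":0,"wy":0,"wz":-0.03},{"hand":0.15,"dx":3,"dy":3.8,"dz":0,"wx":0,"wy":0,"wz":-0.03}]'
```

```text
time_s: 1.1
position: [0.4913, -0.2134, 0.1923]
tcp_rot: [[1.0, 0.008, -0.0], [0.008, -1.0, 0.0], [-0.0, -0.0, -1.0]]
force: [0.7, -0.7, -0.1]
opening: 0.579
```

```bash
python3 -m handwheel '[{"hand":0.15,"dx":1.8,"dy":2.05,"dz":-3},{"hand":0.15,"dx":1.8,"dy":2.05,"dz":-3},{"hand":0.15,"dz":-3},{"hand":0.15},{"hand":0.15}]'
python3 - <<'E'
from h import *
p,d=vision.capture('scene'); crop(p,215,120,355,230,'pics/s1.png',5)
p,d=vision.capture('top'); crop(p,255,170,395,280,'pics/t1.png',5)
s=bot.read_state();print(s['position'],s['force'],s['moment'])
E
```

```text
[ 0.49303279 -0.21018867  0.1923096 ] [-0.65208073  0.18474865 -0.24585004] [0.01609703 0.08948836 0.03014005]invalid input
```

```bash
python3 -m handwheel '[{"hand":0.15,"dx":1.8,"dy":2.05,"dz":-3,"wx":0,"wy":0,"wz":0},{"hand":0.15,"dx":1.8,"dy":2.05,"dz":-3,"wx":0,"wy":0,"wz":0},{"hand":0.15,"dx":0,"dy":0,"dz":-3,"wx":0,"wy":0,"wz":0},{"hand":0.15,"dx":0,"dy":0,"dz":0,"wx":0,"wy":0,"wz":0},{"hand":0.15,"dx":0,"dy":0,"dz":0,"wx":0,"wy":0,"wz":0}]'
python3 - <<'E'
from h import *
p,d=vision.capture('scene'); crop(p,215,120,355,230,'pics/s1.png',5)
p,d=vision.capture('top'); crop(p,255,170,395,280,'pics/t1.png',5)
s=bot.read_state();print(s['position'],s['force'],s['moment'])
E
```

```text
time_s: 1.7
position: [0.5259, -0.1747, 0.1023]
tcp_rot: [[1.0, 0.009, -0.002], [0.009, -1.0, 0.001], [-0.002, -0.001, -1.0]]
force: [-0.3, -0.3, -0.0]
opening: 0.575
[ 0.52712871 -0.17552961  0.10388304] [0.46870889 0.20096559 0.08372531] [ 0.04956306 -0.02403156 -0.00482554]
```

View pics/s1.png

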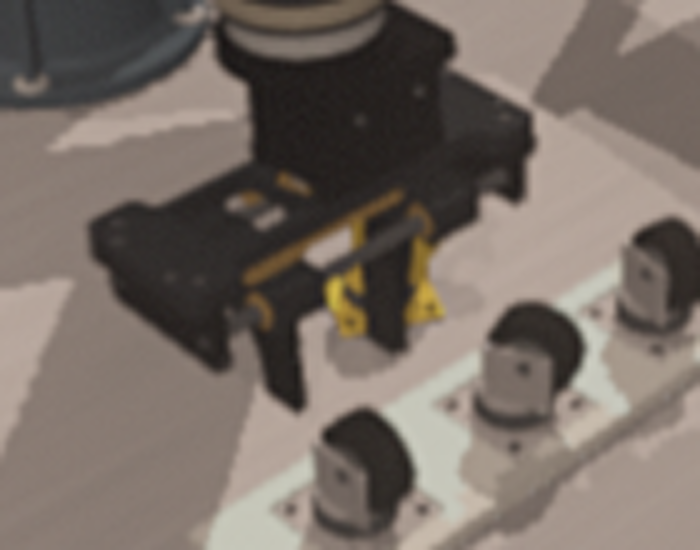

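View pics/t1.png

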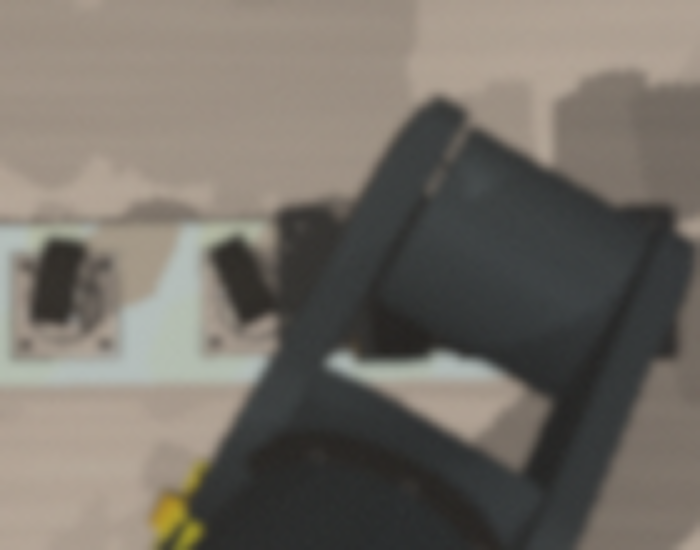

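Run:
```python
from h import *
print((proj('scene',[[.5365,-.1736+.025,.103],[.5365,-.1736-.025,.103],[.5365,-.1736-.04,.103],[.5175,-.1736-.04,.103],[.5365,-.1736+.04,.103]])-[215,120])*5)
s=[bot.read_state()['position'] for _ in range(5)];print(s)
```

```text
[[392.8783514  353.60583255]
 [309.10056798 403.11392264]
 [282.96964621 418.56793984]
 [256.70233494 398.75521315]
 [417.04858494 339.33346341]]
[array([ 0.52712871, -0.17552961,  0.10388304]), array([ 0.52712871, -0.17552961,  0.10388304]), array([ 0.52712871, -0.17552961,  0.10388304]), array([ 0.52712871, -0.17552961,  0.10388304]), array([ 0.52712871, -0.17552961,  0.10388304])]
```

The crops show both fingertips straddling the line of the right castor: near tip at crop (295,405), far tip at (395,350). That agrees with the projection, so I'm going down.

```bash
python3 -m handwheel '[{"hand":0.15,"dx":0,"dy":0,"dz":-2.3,"wx":0,"wy":0,"wz":0},{"hand":0.15,"dx":0,"dy":0,"dz":-2.3,"wx":0,"wy":0,"wz":0},{"hand":0.15,"dx":0,"dy":0,"dz":-2.2,"wx":0,"wy":0,"wz":0},{"hand":0.15,"dx":0,"dy":0,"dz":0,"wx":0,"wy":0,"wz":0},{"hand":-0.1,"dx":0,"dy":0,"dz":0,"wx":0,"wy":0,"wz":0},{"hand":-0.1,"dx":0,"dy":0,"dz":0,"wx":0,"wy":0,"wz":0}]'
python3 - <<'E'
from h import *
p,d=vision.capture('scene'); crop(p,240,150,320,220,'pics/s2.png',8)
s=bot.read_state();print(s['position'],s['force'],s['moment'],s['opening'])
E
```

```text
time_s: 2.4
position: [0.5277, -0.1752, 0.0363]
tcp_rot: [[1.0, 0.009, 0.003], [0.009, -1.0, -0.002], [0.003, 0.002, -1.0]]
force: [-0.8, -0.7, -0.6]
opening: 0.487
[ 0.52763262 -0.17502341  0.03626089] [-0.21241144 -0.39583403 -0.39025805] [ 0.03709288 -0.02332722  0.01314619] 0.47317872125186927
```

View pics/s2.png

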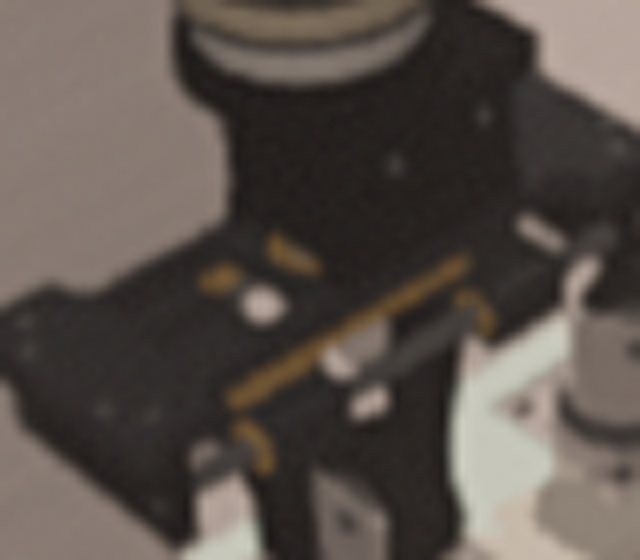

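```bash
Z='"dx":0,"dy":0,"dz":0,"wx":0,"wy":0,"wz":0'; for h in -0.2; do python3 -m handwheel '[{"hand":-0.2,"dx":0,"dy":0,"dz":0,"wx":0,"wy":0,"wz":0},{"hand":-0.2,"dx":0,"dy":0,"dz":0,"wx":0,"wy":0,"wz":0}]'; done; python3 -m handwheel '[{"hand":-0.23,"dx":0,"dy":0,"dz":0,"wx":0,"wy":0,"wz":0}]';python3 -m handwheel '[{"hand":-0.26,"dx":0,"dy":0,"dz":0,"wx":0,"wy":0,"wz":0}]';python3 -m handwheel '[{"hand":-0.26,"dx":0,"dy":0,"dz":0,"wx":0,"wy":0,"wz":0}]'
```

```text
time_s: 2.65
position: [0.5269, -0.1737, 0.0355]
tcp_rot: [[1.0, 0.009, 0.001], [0.009, -1.0, 0.0], [0.001, -0.0, -1.0]]
force: [0.8, 3.1, 2.2]
opening: 0.413
time_s: 2.75
position: [0.5266, -0.1736, 0.0351]
tcp_rot: [[1.0, 0.01, 0.0], [0.01, -1.0, 0.001], [0.0, -0.001, -1.0]]
force: [0.6, 3.6, 2.1]
opening: 0.396
time_s: 2.85
position: [0.5265, -0.1732, 0.0349]
tcp_rot: [[1.0, 0.009, -0.0], [0.009, -1.0, 0.001], [-0.0, -0.001, -1.0]]
force: [1.1, 5.9, 4.5]
opening: 0.381
time_s: 2.95
position: [0.5265, -0.1729, 0.0348]
tcp_rot: [[1.0, 0.009, -0.0], [0.009, -1.0, 0.002], [-0.0, -0.002, -1.0]]
force: [0.9, 6.8, 4.3]
opening: 0.374
```

```bash
python3 -m handwheel '[{"hand":-0.2,"dx":0,"dy":0.1,"dz":0,"wx":0,"wy":0,"wz":0},{"hand":-0.2,"dx":0,"dy":0.1,"dz":0,"wx":0,"wy":0,"wz":0},{"hand":-0.2,"dx":0,"dy":0,"dz":0,"wx":0,"wy":0,"wz":0}]'; python3 -m handwheel '[{"hand":-0.24,"dx":0,"dy":0,"dz":0,"wx":0,"wy":0,"wz":0},{"hand":-0.24,"dx":0,"dy":0,"dz":0,"wx":0,"wy":0,"wz":0}]';python3 -m handwheel '[{"hand":-0.27,"dx":0,"dy":0,"dz":0,"wx":0,"wy":0,"wz":0}]';python3 -m handwheel '[{"hand":-0.27,"dx":0,"dy":0,"dz":0,"wx":0,"wy":0,"wz":0}]'
```

```text
time_s: 3.25
position: [0.5265, -0.1726, 0.0344]
tcp_rot: [[1.0, 0.01, -0.0], [0.01, -1.0, -0.001], [-0.0, 0.001, -1.0]]
force: [1.0, 0.1, -0.0]
opening: 0.395
time_s: 3.45
position: [0.5266, -0.1725, 0.0344]
tcp_rot: [[1.0, 0.01, -0.0], [0.01, -1.0, -0.0], [-0.0, 0.0, -1.0]]
force: [0.3, 0.9, -0.4]
opening: 0.38
time_s: 3.55
position: [0.5266, -0.1724, 0.0345]
tcp_rot: [[1.0, 0.01, -0.0], [0.01, -1.0, -0.0], [-0.0, 0.0, -1.0]]
force: [-0.0, -0.5, 0.5]
opening: 0.371
time_s: 3.65
position: [0.5265, -0.1723, 0.0345]
tcp_rot: [[1.0, 0.01, -0.0], [0.01, -1.0, -0.0], [-0.0, 0.0, -1.0]]
force: [-0.5, -0.5, 0.0]
opening: 0.364
```

```bash
python3 -m handwheel '[{"hand":-0.3,"dx":0,"dy":0,"dz":0,"wx":0,"wy":0,"wz":0},{"hand":-0.32,"dx":0,"dy":0,"dz":0,"wx":0,"wy":0,"wz":0}]'; python3 -m handwheel '[{"hand":-0.6,"dx":0,"dy":0,"dz":0,"wx":0,"wy":0,"wz":0},{"hand":-0.6,"dx":0,"dy":0,"dz":0,"wx":0,"wy":0,"wz":0},{"hand":-0.6,"dx":0,"dy":0,"dz":0,"wx":0,"wy":0,"wz":0}]'; python3 -c "
from rig import bot; s=bot.read_state();print(s['force'],s['moment'],s['tau'])"
```

```text
time_s: 3.85
position: [0.5265, -0.172, 0.0345]
tcp_rot: [[1.0, 0.01, -0.0], [0.01, -1.0, 0.0], [-0.0, -0.0, -1.0]]
force: [-0.3, -0.0, 0.4]
opening: 0.358
time_s: 4.15
position: [0.5265, -0.172, 0.0345]
tcp_rot: [[1.0, 0.01, -0.0], [0.01, -1.0, 0.0], [-0.0, -0.0, -1.0]]
force: [-0.2, 1.9, 0.2]
opening: 0.356
[-0.17576475  1.85254293  0.15210163] [ 0.2079754  -0.07245747  0.01330848] [-8.17387328e-01 -4.32305145e+01 -8.92291546e+00 -2.40722504e-01
 -1.27791809e-01 -1.27913457e-02]
```

```bash
python3 -m handwheel '[{"hand":-0.6,"dx":0,"dy":0,"dz":0,"wx":0,"wy":0,"wz":0.1},{"hand":-0.6,"dx":0,"dy":0,"dz":0,"wx":0,"wy":0,"wz":0.1},{"hand":-0.6,"dx":0,"dy":0,"dz":0,"wx":0,"wy":0,"wz":0.1}]'; python3 -c "
from rig import bot; s=bot.read_state();print(s['force'],s['moment'],s['tau'])"
```

```text
time_s: 4.45
position: [0.5265, -0.1717, 0.0345]
tcp_rot: [[0.951, 0.308, -0.0], [0.308, -0.951, 0.001], [0.0, -0.001, -1.0]]
force: [1.0, 2.7, 0.4]
opening: 0.353
[1.03425299 2.68999535 0.40261003] [ 0.4343839  -0.11560807  0.01532918] [ -1.46574989 -43.02182794  -9.0640685   -0.44489737  -0.20956232
   0.6429744 ]
```

```bash
M='from rig import bot; s=bot.read_state();print(s["force"].round(2),s["moment"].round(3),s["tau"][5])'; python3 -m handwheel '[{"hand":-0.6,"dx":0,"dy":0,"dz":0,"wx":0,"wy":0,"wz":0.12},{"hand":-0.6,"dx":0,"dy":0,"dz":0,"wx":0,"wy":0,"wz":0.12},{"hand":-0.6,"dx":0,"dy":0,"dz":0,"wx":0,"wy":0,"wz":0.12},{"hand":-0.6,"dx":0,"dy":0,"dz":0,"wx":0,"wy":0,"wz":0.12}]' | grep -E 'pos|force'; python3 -c "$M"; python3 -m handwheel '[{"hand":-0.6,"dx":0,"dy":0,"dz":0,"wx":0,"wy":0,"wz":0.12},{"hand":-0.6,"dx":0,"dy":0,"dz":0,"wx":0,"wy":0,"wz":0.12},{"hand":-0.6,"dx":0,"dy":0,"dz":0,"wx":0,"wy":0,"wz":0.12}]'; python3 -c "$M"; python3 -m handwheel '[{"hand":-0.6,"dx":0,"dy":0,"dz":0,"wx":0,"wy":0,"wz":0.08},{"hand":-0.6,"dx":0,"dy":0,"dz":0,"wx":0,"wy":0,"wz":0}]'; python3 -c "$M"
```

```text
position: [0.5262, -0.1713, 0.0345]
force: [1.0, 3.0, 1.6]
[0.95 3.   1.59] [ 0.544 -0.145  0.014] 0.7741818577051163
time_s: 5.15
position: [0.5259, -0.1711, 0.0346]
tcp_rot: [[0.404, 0.915, -0.001], [0.915, -0.404, 0.002], [0.001, -0.002, -1.0]]
force: [0.0, 3.9, 2.6]
opening: 0.357
[0.01 3.89 2.57] [ 0.634 -0.098  0.028] 0.7746547088027
time_s: 5.35
position: [0.5258, -0.1711, 0.0346]
tcp_rot: [[0.335, 0.942, -0.002], [0.942, -0.335, 0.002], [0.001, -0.002, -1.0]]
force: [-1.2, 5.0, 3.2]
opening: 0.352
[-1.18  4.96  3.19] [ 0.759 -0.04   0.035] -0.29284872114658356
```

Turned 70°. The moment about z was only 0.015–0.035 N m, so this one (the right castor) runs free. I'll release it and go to the middle one.

```bash
python3 -m handwheel '[{"hand":0.15,"dx":0,"dy":0,"dz":0,"wx":0,"wy":0,"wz":0},{"hand":0.15,"dx":0,"dy":0,"dz":0,"wx":0,"wy":0,"wz":0},{"hand":0.15,"dx":0,"dy":0,"dz":0,"wx":0,"wy":0,"wz":0},{"hand":0.15,"dx":0,"dy":0,"dz":2,"wx":0,"wy":0,"wz":0},{"hand":0.15,"dx":0,"dy":0,"dz":3,"wx":0,"wy":0,"wz":0},{"hand":0.15,"dx":0,"dy":0,"dz":3,"wx":0,"wy":0,"wz":0}]'; python3 -m handwheel '[{"hand":0.15,"dx":0,"dy":1.4,"dz":0,"wx":0,"wy":0,"wz":-0.1},{"hand":0.15,"dx":0,"dy":1.4,"dz":0,"wx":0,"wy":0,"wz":-0.1},{"hand":0.15,"dx":0,"dy":1.4,"dz":0,"wx":0,"wy":0,"wz":-0.1},{"hand":0.15,"dx":0,"dy":1.4,"dz":0,"wx":0,"wy":0,"wz":-0.1},{"hand":0.15,"dx":0,"dy":1.4,"dz":0,"wx":0,"wy":0,"wz":-0.1},{"hand":0.15,"dx":0,"dy":1.4,"dz":0,"wx":0,"wy":0,"wz":-0.1},{"hand":0.15,"dx":0,"dy":1.4,"dz":0,"wx":0,"wy":0,"wz":-0.1},{"hand":0.15,"dx":-0.2,"dy":1.3,"dz":0,"wx":0,"wy":0,"wz":-0.1},{"hand":0.15,"dx":0,"dy":0,"dz":0,"wx":0,"wy":0,"wz":0},{"hand":0.15,"dx":0,"dy":0,"dz":0,"wx":0,"wy":0,"wz":0}]'
python3 - <<'E'
from h import *
p,d=vision.capture('scene'); crop(p,215,120,375,240,'pics/s3.png',5)
p,d=vision.capture('top'); crop(p,235,180,395,270,'pics/t3.png',5)
s=bot.read_state();print(s['position'],s['force'],s['moment'],s['joint_positions'])
E
```

```text
time_s: 5.95
position: [0.5263, -0.1725, 0.115]
tcp_rot: [[0.335, 0.942, -0.001], [0.942, -0.335, 0.0], [-0.0, -0.001, -1.0]]
force: [1.1, 0.2, -0.5]
opening: 0.571
time_s: 6.95
position: [0.5249, -0.0616, 0.1146]
tcp_rot: [[0.908, 0.419, 0.001], [0.419, -0.908, -0.001], [0.0, 0.001, -1.0]]
force: [0.4, -0.3, 0.5]
opening: 0.574
[ 0.5249881  -0.06204378  0.11461233] [-0.31585822 -0.05576811 -0.73261771] [ 0.00594184 -0.02664309 -0.0184644 ] [-1.88502302e+01  3.20055958e+01  1.01593188e+02 -2.45903911e-02
  4.63532180e+01  4.64964179e+01]
```

View pics/s3.png

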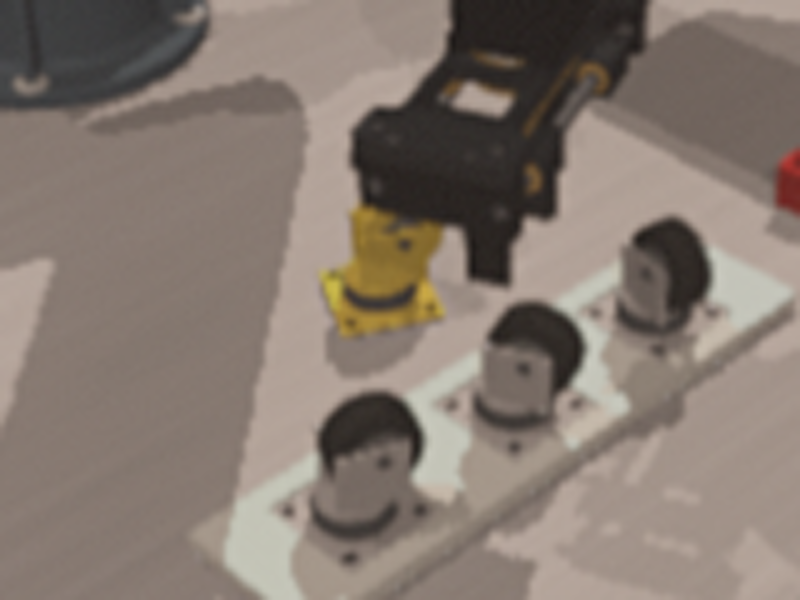

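View pics/t3.png

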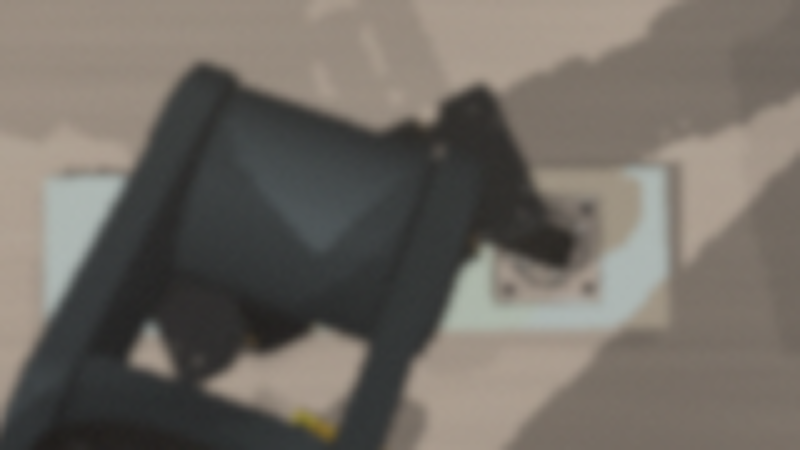

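The scene and top crops show the right castor turned (scene crop (370,430), top crop (545,240)), with the gripper above the middle castor. Going down on the middle one and closing in steps.

```bash
python3 -m handwheel '[{"hand":0.15,"dx":0,"dy":0,"dz":-2.7,"wx":0,"wy":0,"wz":0},{"hand":0.15,"dx":0,"dy":0,"dz":-2.7,"wx":0,"wy":0,"wz":0},{"hand":0.15,"dx":0,"dy":0,"dz":-2.6,"wx":0,"wy":0,"wz":0},{"hand":-0.1,"dx":0,"dy":0,"dz":0,"wx":0,"wy":0,"wz":0},{"hand":-0.15,"dx":0,"dy":0,"dz":0,"wx":0,"wy":0,"wz":0},{"hand":-0.15,"dx":0,"dy":0,"dz":0,"wx":0,"wy":0,"wz":0}]'; python3 -m handwheel '[{"hand":-0.2,"dx":0,"dy":0,"dz":0,"wx":0,"wy":0,"wz":0},{"hand":-0.2,"dx":0,"dy":0,"dz":0,"wx":0,"wy":0,"wz":0}]';python3 -m handwheel '[{"hand":-0.24,"dx":0,"dy":0,"dz":0,"wx":0,"wy":0,"wz":0},{"hand":-0.24,"dx":0,"dy":0,"dz":0,"wx":0,"wy":0,"wz":0}]'
```

```text
time_s: 7.65
position: [0.5256, -0.0618, 0.0357]
tcp_rot: [[0.909, 0.417, 0.002], [0.417, -0.909, -0.001], [0.002, 0.002, -1.0]]
force: [-0.2, -0.1, 0.1]
opening: 0.445
time_s: 7.85
position: [0.5253, -0.0615, 0.0357]
tcp_rot: [[0.909, 0.417, 0.002], [0.417, -0.909, -0.001], [0.002, 0.002, -1.0]]
force: [0.5, -0.7, -0.1]
opening: 0.406
time_s: 8.05
position: [0.5248, -0.0612, 0.035]
tcp_rot: [[0.909, 0.417, 0.001], [0.417, -0.909, -0.0], [0.001, 0.001, -1.0]]
force: [0.7, -0.2, 0.5]
opening: 0.381
```

```bash
python3 -m handwheel '[{"hand":-0.28,"dx":0,"dy":0,"dz":0,"wx":0,"wy":0,"wz":0}]'; python3 -m handwheel '[{"hand":-0.3,"dx":0,"dy":0,"dz":0,"wx":0,"wy":0,"wz":0},{"hand":-0.3,"dx":0,"dy":0,"dz":0,"wx":0,"wy":0,"wz":0}]'; python3 -c "
from rig import bot; s=bot.read_state();print(s['force'],s['moment'])"
```

```text
time_s: 8.15
position: [0.5244, -0.0608, 0.0347]
tcp_rot: [[0.909, 0.416, -0.0], [0.416, -0.909, 0.001], [-0.0, -0.001, -1.0]]
force: [-0.1, 2.0, 1.0]
opening: 0.371
time_s: 8.35
position: [0.5241, -0.0605, 0.0346]
tcp_rot: [[0.909, 0.417, -0.001], [0.417, -0.909, 0.001], [-0.001, -0.001, -1.0]]
force: [-1.1, 2.2, 3.1]
opening: 0.353
[-1.11161806  2.24815543  3.10919685] [ 0.61633512  0.13006721 -0.04012499]
```

```bash
M='from rig import bot; s=bot.read_state();print(s["force"].round(2),s["moment"].round(3),s["tau"][5])'; python3 -m handwheel '[{"hand":-0.3,"dx":-0.03,"dy":0.07,"dz":0,"wx":0,"wy":0,"wz":0},{"hand":-0.6,"dx":0,"dy":0,"dz":0,"wx":0,"wy":0,"wz":0},{"hand":-0.6,"dx":0,"dy":0,"dz":0,"wx":0,"wy":0,"wz":0},{"hand":-0.6,"dx":0,"dy":0,"dz":0,"wx":0,"wy":0,"wz":0}]'; python3 -c "$M"; python3 -m handwheel '[{"hand":-0.6,"dx":0,"dy":0,"dz":0,"wx":0,"wy":0,"wz":0.1},{"hand":-0.6,"dx":0,"dy":0,"dz":0,"wx":0,"wy":0,"wz":0.1}]';python3 -c "$M"
```

```text
time_s: 8.75
position: [0.5241, -0.0605, 0.0346]
tcp_rot: [[0.909, 0.417, -0.0], [0.417, -0.909, 0.0], [-0.0, -0.0, -1.0]]
force: [-1.2, 2.8, 4.1]
opening: 0.354
[-1.21  2.84  4.14] [ 0.379  0.26  -0.013] 0.016513234586454928
time_s: 8.95
position: [0.524, -0.0604, 0.0346]
tcp_rot: [[0.806, 0.592, -0.001], [0.592, -0.806, 0.0], [-0.0, -0.001, -1.0]]
force: [-1.4, 2.1, 4.0]
opening: 0.351
[-1.43  2.07  3.97] [ 0.446  0.21  -0.007] 0.6495767086744308
```

```bash
M='from rig import bot; s=bot.read_state();print(s["force"].round(2),s["moment"].round(3),s["tau"][5])'; python3 -m handwheel '[{"hand":-0.6,"dx":0,"dy":0,"dz":0,"wx":0,"wy":0,"wz":0.12},{"hand":-0.6,"dx":0,"dy":0,"dz":0,"wx":0,"wy":0,"wz":0.12},{"hand":-0.6,"dx":0,"dy":0,"dz":0,"wx":0,"wy":0,"wz":0.12},{"hand":-0.6,"dx":0,"dy":0,"dz":0,"wx":0,"wy":0,"wz":0.12}]' | grep -E 'pos|force'; python3 -c "$M"; python3 -m handwheel '[{"hand":-0.6,"dx":0,"dy":0,"dz":0,"wx":0,"wy":0,"wz":0.12},{"hand":-0.6,"dx":0,"dy":0,"dz":0,"wx":0,"wy":0,"wz":0.12},{"hand":-0.6,"dx":0,"dy":0,"dz":0,"wx":0,"wy":0,"wz":0.12}]'; python3 -c "$M"; python3 -m handwheel '[{"hand":-0.6,"dx":0,"dy":0,"dz":0,"wx":0,"wy":0,"wz":0.12},{"hand":-0.6,"dx":0,"dy":0,"dz":0,"wx":0,"wy":0,"wz":0.06},{"hand":-0.6,"dx":0,"dy":0,"dz":0,"wx":0,"wy":0,"wz":0}]'; python3 -c "$M"
```

```text
position: [0.5238, -0.0602, 0.0346]
force: [-1.0, 2.4, 4.4]
[-1.04  2.35  4.45] [ 0.435  0.191 -0.029] 0.7690930925309658
time_s: 9.65
position: [0.5236, -0.0602, 0.0346]
tcp_rot: [[0.096, 0.995, -0.001], [0.995, -0.096, 0.001], [0.0, -0.001, -1.0]]
force: [-1.1, 3.7, 5.2]
opening: 0.355
[-1.1   3.73  5.17] [0.381 0.262 0.043] 0.769161768257618
time_s: 9.95
position: [0.5235, -0.0601, 0.0346]
tcp_rot: [[-0.079, 0.997, -0.002], [0.997, 0.079, 0.001], [0.001, -0.002, -1.0]]
force: [-3.0, 3.2, 5.0]
opening: 0.354
[-2.97  3.21  4.96] [0.437 0.312 0.034] -0.21374318283051252
```

Middle castor turned 70° with |Mz| no more than 0.04 N m, so it runs free too. On to the left one.

```bash
python3 -m handwheel '[{"hand":0.15,"dx":0,"dy":0,"dz":0,"wx":0,"wy":0,"wz":0},{"hand":0.15,"dx":0,"dy":0,"dz":0,"wx":0,"wy":0,"wz":0},{"hand":0.15,"dx":0,"dy":0,"dz":0,"wx":0,"wy":0,"wz":0},{"hand":0.15,"dx":0,"dy":0,"dz":2,"wx":0,"wy":0,"wz":0},{"hand":0.15,"dx":0,"dy":0,"dz":3,"wx":0,"wy":0,"wz":0},{"hand":0.15,"dx":0,"dy":0,"dz":3,"wx":0,"wy":0,"wz":0}]'; python3 -m handwheel '[{"hand":0.15,"dx":0,"dy":1,"dz":0,"wx":0,"wy":0,"wz":-0.14},{"hand":0.15,"dx":0,"dy":1,"dz":0,"wx":0,"wy":0,"wz":-0.14},{"hand":0.15,"dx":0,"dy":1,"dz":0,"wx":0,"wy":0,"wz":-0.14},{"hand":0.15,"dx":0,"dy":1,"dz":0,"wx":0,"wy":0,"wz":-0.14},{"hand":0.15,"dx":0,"dy":1,"dz":0,"wx":0,"wy":0,"wz":-0.14},{"hand":0.15,"dx":0,"dy":1,"dz":0,"wx":0,"wy":0,"wz":-0.14},{"hand":0.15,"dx":0,"dy":1,"dz":0,"wx":0,"wy":0,"wz":-0.14},{"hand":0.15,"dx":0,"dy":1,"dz":0,"wx":0,"wy":0,"wz":-0.14},{"hand":0.15,"dx":0,"dy":1,"dz":0,"wx":0,"wy":0,"wz":-0.14},{"hand":0.15,"dx":-0.2,"dy":1,"dz":0,"wx":0,"wy":0,"wz":-0.14}]'; python3 -m handwheel '[{"hand":0.15,"dx":0,"dy":1,"dz":0,"wx":0,"wy":0,"wz":-0.14},{"hand":0.15,"dx":0,"dy":0,"dz":0,"wx":0,"wy":0,"wz":-0.14},{"hand":0.15,"dx":0,"dy":0,"dz":0,"wx":0,"wy":0,"wz":-0.13},{"hand":0.15,"dx":0,"dy":0,"dz":0,"wx":0,"wy":0,"wz":0},{"hand":0.15,"dx":0,"dy":0,"dz":0,"wx":0,"wy":0,"wz":0}]'
python3 - <<'E'
from h import *
p,d=vision.capture('scene'); crop(p,215,120,375,240,'pics/s4.png',5)
p,d=vision.capture('top'); crop(p,235,180,395,270,'pics/t4.png',5)
s=bot.read_state();print(s['position'],s['force'],s['moment'],s['joint_positions'])
E
```

```text
time_s: 10.55
position: [0.5243, -0.0608, 0.1149]
tcp_rot: [[-0.078, 0.997, -0.001], [0.997, 0.078, 0.0], [0.0, -0.001, -1.0]]
force: [0.2, -0.2, -0.4]
opening: 0.577
time_s: 11.55
position: [0.523, 0.0396, 0.1145]
tcp_rot: [[0.971, 0.241, 0.001], [0.241, -0.971, -0.0], [0.001, 0.001, -1.0]]
force: [0.3, -0.3, 0.5]
opening: 0.575
time_s: 12.05
position: [0.5225, 0.0493, 0.1145]
tcp_rot: [[0.988, -0.157, 0.0], [-0.157, -0.988, -0.0], [0.0, 0.0, -1.0]]
force: [-0.2, 0.4, 0.1]
opening: 0.575
[0.52238514 0.04929195 0.1144901 ] [ 0.48805367 -0.49841922 -0.25261563] [0.03349085 0.0312472  0.04272277] [-6.81989246e+00  3.18055721e+01  1.02132331e+02 -6.32001909e-03
  4.60530286e+01  9.22771222e+01]
```

View pics/s4.png

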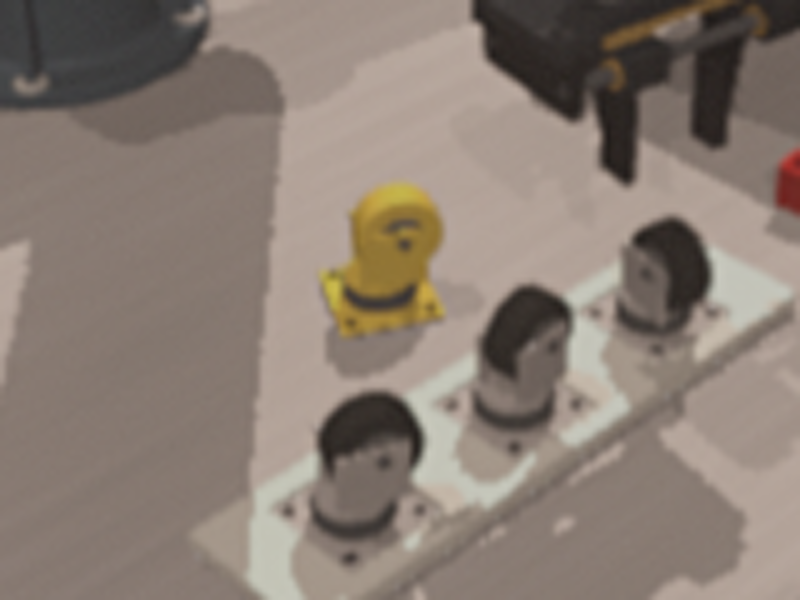

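View pics/t4.png

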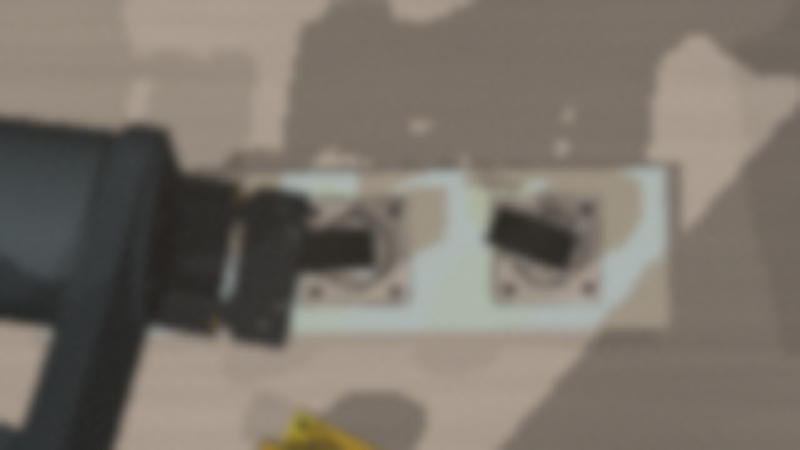

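The top crop shows the middle fork at (335,248), now pointing to image left, and the right fork at (530,238). Both are turned and still in their nests. Going down on the left castor.

```bash
python3 -m handwheel '[{"hand":0.15,"dx":0,"dy":0,"dz":-2.7,"wx":0,"wy":0,"wz":0},{"hand":0.15,"dx":0,"dy":0,"dz":-2.7,"wx":0,"wy":0,"wz":0},{"hand":0.15,"dx":0,"dy":0,"dz":-2.6,"wx":0,"wy":0,"wz":0},{"hand":-0.1,"dx":0,"dy":0,"dz":0,"wx":0,"wy":0,"wz":0},{"hand":-0.15,"dx":0,"dy":0,"dz":0,"wx":0,"wy":0,"wz":0},{"hand":-0.15,"dx":0,"dy":0,"dz":0,"wx":0,"wy":0,"wz":0}]'; python3 -m handwheel '[{"hand":-0.2,"dx":0,"dy":0,"dz":0,"wx":0,"wy":0,"wz":0},{"hand":-0.2,"dx":0,"dy":0,"dz":0,"wx":0,"wy":0,"wz":0}]';python3 -m handwheel '[{"hand":-0.24,"dx":0,"dy":0,"dz":0,"wx":0,"wy":0,"wz":0},{"hand":-0.24,"dx":0,"dy":0,"dz":0,"wx":0,"wy":0,"wz":0}]';python3 -m handwheel '[{"hand":-0.28,"dx":0,"dy":0,"dz":0,"wx":0,"wy":0,"wz":0}]'; python3 -m handwheel '[{"hand":-0.3,"dx":0,"dy":0,"dz":0,"wx":0,"wy":0,"wz":0},{"hand":-0.3,"dx":0,"dy":0,"dz":0,"wx":0,"wy":0,"wz":0}]'
```

```text
time_s: 12.75
position: [0.5232, 0.0494, 0.0356]
tcp_rot: [[0.987, -0.159, 0.002], [-0.159, -0.987, -0.0], [0.002, -0.0, -1.0]]
force: [1.4, -0.0, 0.9]
opening: 0.447
time_s: 12.95
position: [0.523, 0.0494, 0.0357]
tcp_rot: [[0.987, -0.159, 0.002], [-0.159, -0.987, -0.0], [0.002, -0.0, -1.0]]
force: [-0.4, -0.5, 0.0]
opening: 0.406
time_s: 13.15
position: [0.5225, 0.0495, 0.035]
tcp_rot: [[0.987, -0.159, 0.001], [-0.159, -0.987, -0.0], [0.001, -0.0, -1.0]]
force: [0.4, -0.2, -0.7]
opening: 0.382
time_s: 13.25
position: [0.5224, 0.0495, 0.0347]
tcp_rot: [[0.987, -0.159, 0.0], [-0.159, -0.987, -0.0], [0.0, -0.0, -1.0]]
force: [1.1, -0.2, 0.3]
opening: 0.369
time_s: 13.45
position: [0.5222, 0.0493, 0.0346]
tcp_rot: [[0.987, -0.16, -0.0], [-0.16, -0.987, -0.0], [-0.0, 0.0, -1.0]]
force: [-0.5, -1.8, 2.2]
opening: 0.351
```

```bash
M='from rig import bot; s=bot.read_state();print(s["force"].round(2),s["moment"].round(3),s["tau"][5])'; python3 -m handwheel '[{"hand":-0.6,"dx":0,"dy":0,"dz":0,"wx":0,"wy":0,"wz":0},{"hand":-0.6,"dx":0,"dy":0,"dz":0,"wx":0,"wy":0,"wz":0},{"hand":-0.6,"dx":0,"dy":0,"dz":0,"wx":0,"wy":0,"wz":0}]'|grep force; python3 -c "$M"; python3 -m handwheel '[{"hand":-0.6,"dx":0,"dy":0,"dz":0,"wx":0,"wy":0,"wz":0.1},{"hand":-0.6,"dx":0,"dy":0,"dz":0,"wx":0,"wy":0,"wz":0.1}]';python3 -c "$M"
```

```text
force: [-1.1, -2.7, 2.3]
[-1.11 -2.73  2.29] [-0.397  0.158 -0.055] -0.06435384275391698
time_s: 13.95
position: [0.5224, 0.0496, 0.0346]
tcp_rot: [[0.999, 0.043, 0.0], [0.043, -0.999, 0.0], [0.0, -0.0, -1.0]]
force: [-0.6, -1.9, 2.3]
opening: 0.356
[-0.57 -1.93  2.33] [-0.186  0.078 -0.175] 0.48957332968711853
```

Mz is −0.175 N m here, so this is the stiff one. Finishing the turn.

```bash
M='from rig import bot; s=bot.read_state();print(s["force"].round(2),s["moment"].round(3),s["tau"][5])'; python3 -m handwheel '[{"hand":-0.6,"dx":0,"dy":0,"dz":0,"wx":0,"wy":0,"wz":0.12},{"hand":-0.6,"dx":0,"dy":0,"dz":0,"wx":0,"wy":0,"wz":0.12},{"hand":-0.6,"dx":0,"dy":0,"dz":0,"wx":0,"wy":0,"wz":0.12},{"hand":-0.6,"dx":0,"dy":0,"dz":0,"wx":0,"wy":0,"wz":0.12}]' | grep -E 'pos|force'; python3 -c "$M"; python3 -m handwheel '[{"hand":-0.6,"dx":0,"dy":0,"dz":0,"wx":0,"wy":0,"wz":0.12},{"hand":-0.6,"dx":0,"dy":0,"dz":0,"wx":0,"wy":0,"wz":0.12},{"hand":-0.6,"dx":0,"dy":0,"dz":0,"wx":0,"wy":0,"wz":0.12}]'; python3 -c "$M"; python3 -m handwheel '[{"hand":-0.6,"dx":0,"dy":0,"dz":0,"wx":0,"wy":0,"wz":0.12},{"hand":-0.6,"dx":0,"dy":0,"dz":0,"wx":0,"wy":0,"wz":0.07},{"hand":-0.6,"dx":0,"dy":0,"dz":0,"wx":0,"wy":0,"wz":0}]'; python3 -c "$M"
```

```text
position: [0.5222, 0.0499, 0.0346]
force: [-1.0, 0.7, 3.3]
[-0.99  0.72  3.27] [ 0.088  0.081 -0.16 ] 0.6081775948405266
time_s: 14.65
position: [0.522, 0.0502, 0.0347]
tcp_rot: [[0.634, 0.773, -0.0], [0.773, -0.634, 0.001], [0.001, -0.001, -1.0]]
force: [-0.9, 1.6, 3.3]
opening: 0.351
[-0.91  1.6   3.29] [ 0.186  0.014 -0.181] 0.6075881794095039
time_s: 14.95
position: [0.5219, 0.0503, 0.0347]
tcp_rot: [[0.481, 0.877, -0.001], [0.877, -0.481, 0.001], [0.001, -0.001, -1.0]]
force: [-1.7, 3.0, 3.9]
opening: 0.358
[-1.74  2.96  3.95] [0.489 0.051 0.105] -0.16519258730113506
```

```bash
python3 - <<'E'
from h import *
q=np.load('scene0.npz'); P=q['p']; hsv=cv2.cvtColor(P,cv2.COLOR_RGB2HSV)
m=(((hsv[...,0]<8)|(hsv[...,0]>172))&(hsv[...,1]>140)); m[:,:360]=0; m[200:]=0; m[:130]=0
cn,_=cv2.findContours(m.astype(np.uint8),0,2); c=max(cn,key=cv2.contourArea)
print(cv2.contourArea(c), cv2.boundingRect(c))
crop(P,360,125,450,185,'pics/tray0.png',8)
T=np.array([.561,.28]);a=np.radians(-7.5)
R=np.array([[np.cos(a),-np.sin(a)],[np.sin(a),np.cos(a)]])
for s in((1,1),(1,-1),(-1,-1),(-1,1)):
    w=T+R@(np.array(s)*.08); print(s,w,((proj('scene',[[*w,.03]])-[360,125])*8).round())
E
python3 -m handwheel '[{"hand":-0.6,"dx":0,"dy":0,"dz":0,"wx":0,"wy":0,"wz":0.04},{"hand":-0.6,"dx":0,"dy":0,"dz":0.1,"wx":0,"wy":0,"wz":0},{"hand":-0.6,"dx":0,"dy":0,"dz":0.4,"wx":0,"wy":0,"wz":0},{"hand":-0.6,"dx":0,"dy":0,"dz":0.8,"wx":0,"wy":0,"wz":0},{"hand":-0.6,"dx":0,"dy":0,"dz":0.8,"wx":0,"wy":0,"wz":0},{"hand":-0.6,"dx":0,"dy":0,"dz":0,"wx":0,"wy":0,"wz":0}]'
```

```text
1856.0 (371, 133, 70, 46)
(1, 1) [0.65075768 0.34887349] [[675. 226.]]
(1, -1) [0.62987349 0.19024232] [[385. 378.]]
(-1, -1) [0.47124232 0.21112651] [[ 75. 179.]]
(-1, 1) [0.49212651 0.36975768] [[363.  52.]]
time_s: 15.55
position: [0.5234, 0.0491, 0.0569]
tcp_rot: [[0.445, 0.896, 0.003], [0.896, -0.445, -0.001], [0.001, 0.003, -1.0]]
force: [0.2, 0.4, -2.5]
opening: 0.352
```

View pics/tray0.png

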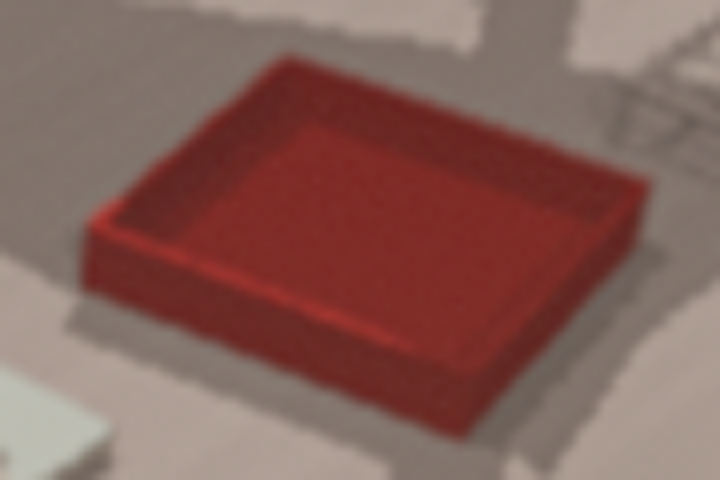

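The tray's rim centre at crop (372,209) agrees with the projected (375,209). The castor is lifted and Fz matches its weight. Carrying it over.

```bash
python3 -m handwheel '[{"hand":-0.6,"dx":0,"dy":0,"dz":1.5,"wx":0,"wy":0,"wz":0},{"hand":-0.6,"dx":0,"dy":0,"dz":2,"wx":0,"wy":0,"wz":0},{"hand":-0.6,"dx":0.2,"dy":1,"dz":1.5,"wx":0,"wy":0,"wz":0},{"hand":-0.6,"dx":0.5,"dy":3,"dz":0.5,"wx":0,"wy":0,"wz":0},{"hand":-0.6,"dx":0.6,"dy":4,"dz":0,"wx":0,"wy":0,"wz":0},{"hand":-0.6,"dx":0.7,"dy":4,"dz":0,"wx":0,"wy":0,"wz":0},{"hand":-0.6,"dx":0.7,"dy":4,"dz":0,"wx":0,"wy":0,"wz":0},{"hand":-0.6,"dx":0.6,"dy":4,"dz":0,"wx":0,"wy":0,"wz":0},{"hand":-0.6,"dx":0.4,"dy":2,"dz":0,"wx":0,"wy":0,"wz":0},{"hand":-0.6,"dx":0.2,"dy":1,"dz":0,"wx":0,"wy":0,"wz":0}]';  python3 -m handwheel '[{"hand":-0.6,"dx":0,"dy":0,"dz":-1,"wx":0,"wy":0,"wz":0},{"hand":-0.6,"dx":0,"dy":0,"dz":-1.5,"wx":0,"wy":0,"wz":0},{"hand":-0.6,"dx":0,"dy":0,"dz":-1,"wx":0,"wy":0,"wz":0},{"hand":-0.6,"dx":0,"dy":0,"dz":0,"wx":0,"wy":0,"wz":0}]'
python3 - <<'E'
from h import *
p,d=vision.capture('scene'); crop(p,340,90,460,190,'pics/s5.png',6)
s=bot.read_state();print(s['position'],s['force'],s['moment'],s['joint_positions'])
E
```

```text
time_s: 16.55
position: [0.5612, 0.2815, 0.1105]
tcp_rot: [[0.443, 0.897, 0.001], [0.897, -0.443, 0.0], [0.0, 0.0, -1.0]]
force: [0.5, 0.5, -3.2]
opening: 0.357
time_s: 16.95
position: [0.5592, 0.2774, 0.0727]
tcp_rot: [[0.446, 0.895, -0.006], [0.895, -0.446, -0.002], [-0.005, -0.005, -1.0]]
force: [-0.9, -0.5, -3.2]
opening: 0.354
[0.56007473 0.27789864 0.07375465] [-0.09020061  0.72851824 -2.41003665] [ 0.00639282 -0.10733174  0.01370999] [ 1.61672641e+01  4.11954698e+01  8.83650567e+01 -9.69578227e-03
  5.06800782e+01  4.26799411e+01]
```

View pics/s5.png

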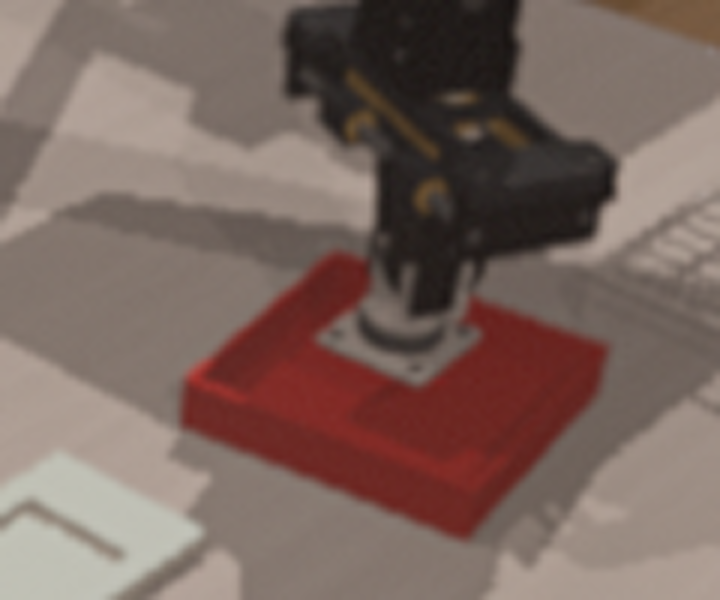

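The castor hangs level over the tray's middle: plate at crop (400,350), tray centre about (395,375). Lowering it, slowly at the end.

```bash
python3 -m handwheel '[{"hand":-0.6,"dx":0,"dy":0,"dz":-1.2,"wx":0,"wy":0,"wz":0},{"hand":-0.6,"dx":0,"dy":0,"dz":-1.2,"wx":0,"wy":0,"wz":0},{"hand":-0.6,"dx":0,"dy":0,"dz":-0.8,"wx":0,"wy":0,"wz":0},{"hand":-0.6,"dx":0,"dy":0,"dz":-0.5,"wx":0,"wy":0,"wz":0},{"hand":-0.6,"dx":0,"dy":0,"dz":-0.1,"wx":0,"wy":0,"wz":0},{"hand":-0.6,"dx":0,"dy":0,"dz":0,"wx":0,"wy":0,"wz":0},{"hand":-0.6,"dx":0,"dy":0,"dz":0,"wx":0,"wy":0,"wz":0}]';  for i in 1 2 3; do python3 -m handwheel '[{"hand":-0.6,"dx":0,"dy":0,"dz":-0.05,"wx":0,"wy":0,"wz":0},{"hand":-0.6,"dx":0,"dy":0,"dz":-0.05,"wx":0,"wy":0,"wz":0}]' | grep -E "pos|force"; done
```

```text
time_s: 17.7
position: [0.5616, 0.2797, 0.0379]
tcp_rot: [[0.445, 0.896, 0.001], [0.896, -0.445, 0.0], [0.001, 0.001, -1.0]]
force: [0.3, 0.4, -1.8]
opening: 0.351
position: [0.5615, 0.2796, 0.037]
force: [0.3, 0.0, -2.8]
position: [0.5613, 0.2795, 0.0356]
force: [1.1, -0.2, -1.5]
position: [0.5612, 0.2795, 0.0345]
force: [-0.0, 0.7, -2.7]
```

```bash
python3 -m handwheel '[{"hand":-0.6,"dx":0,"dy":0,"dz":-0.04,"wx":0,"wy":0,"wz":0},{"hand":-0.6,"dx":0,"dy":0,"dz":-0.04,"wx":0,"wy":0,"wz":0}]' | grep -E "pos|force";python3 -m handwheel '[{"hand":-0.6,"dx":0,"dy":0,"dz":-0.04,"wx":0,"wy":0,"wz":0},{"hand":-0.6,"dx":0,"dy":0,"dz":0,"wx":0,"wy":0,"wz":0}]' | grep -E "pos|force"
```

```text
position: [0.5612, 0.2795, 0.0337]
force: [0.9, -0.5, -2.6]
position: [0.5612, 0.2795, 0.0333]
force: [-0.1, 0.7, -3.3]
```

```bash
for i in 1 ; do python3 -m handwheel '[{"hand":-0.6,"dx":0,"dy":0,"dz":-0.04,"wx":0,"wy":0,"wz":0},{"hand":-0.6,"dx":0,"dy":0,"dz":0,"wx":0,"wy":0,"wz":0}]' | grep -E "pos|force"; done;python3 -m handwheel '[{"hand":-0.6,"dx":0,"dy":0,"dz":-0.04,"wx":0,"wy":0,"wz":0},{"hand":-0.6,"dx":0,"dy":0,"dz":0,"wx":0,"wy":0,"wz":0}]' | grep -E "pos|force"
```

```text
position: [0.5612, 0.2795, 0.0329]
force: [0.3, -0.4, -3.0]
position: [0.5613, 0.2795, 0.0327]
force: [-1.5, 0.4, -1.1]
```

```bash
python3 -m handwheel '[{"hand":-0.6,"dx":0,"dy":0,"dz":-0.03,"wx":0,"wy":0,"wz":0},{"hand":-0.6,"dx":0,"dy":0,"dz":0,"wx":0,"wy":0,"wz":0}]' | grep -E "pos|force"; python3 -m handwheel '[{"hand":-0.2,"dx":0,"dy":0,"dz":0,"wx":0,"wy":0,"wz":0},{"hand":-0.1,"dx":0,"dy":0,"dz":0,"wx":0,"wy":0,"wz":0},{"hand":0.1,"dx":0,"dy":0,"dz":0,"wx":0,"wy":0,"wz":0},{"hand":0.15,"dx":0,"dy":0,"dz":0,"wx":0,"wy":0,"wz":0},{"hand":0.15,"dx":0,"dy":0,"dz":1,"wx":0,"wy":0,"wz":0},{"hand":0.15,"dx":0,"dy":0,"dz":2,"wx":0,"wy":0,"wz":0},{"hand":0.15,"dx":0,"dy":0,"dz":4,"wx":0,"wy":0,"wz":0},{"hand":0.15,"dx":0,"dy":0,"dz":4,"wx":0,"wy":0,"wz":0},{"hand":0.15,"dx":0,"dy":0,"dz":4,"wx":0,"wy":0,"wz":0}]'; python3 -m handwheel '[{"hand":0.15,"dx":-4,"dy":-1,"dz":0,"wx":0,"wy":0,"wz":0},{"hand":0.15,"dx":-4,"dy":-1,"dz":0,"wx":0,"wy":0,"wz":0},{"hand":0.15,"dx":-4,"dy":-1,"dz":0,"wx":0,"wy":0,"wz":0},{"hand":0.15,"dx":0,"dy":0,"dz":0,"wx":0,"wy":0,"wz":0}]'
python3 - <<'E'
from h import *
p,d=vision.capture('scene'); crop(p,245,120,455,245,'pics/s6.png',3.7)
p,d=vision.capture('top'); crop(p,140,170,390,300,'pics/t6.png',3.2); np.savez('top6.npz',p=p,d=d)
s=bot.read_state();print(s['position'],s['force'])
E
```

```text
position: [0.5613, 0.2795, 0.0327]
force: [-1.4, -0.4, 0.7]
time_s: 20.2
position: [0.5611, 0.2794, 0.1844]
tcp_rot: [[0.445, 0.896, 0.0], [0.896, -0.445, 0.0], [0.0, 0.0, -1.0]]
force: [0.3, 0.2, 0.6]
opening: 0.575
time_s: 20.6
position: [0.4329, 0.2477, 0.182]
tcp_rot: [[0.444, 0.896, -0.01], [0.896, -0.444, -0.003], [-0.007, -0.007, -1.0]]
force: [0.3, -0.0, -1.0]
opening: 0.575
[0.4409309  0.24955288 0.1832109 ] [ 1.60868068  0.27237832 -0.21787622]
```

View pics/s6.png

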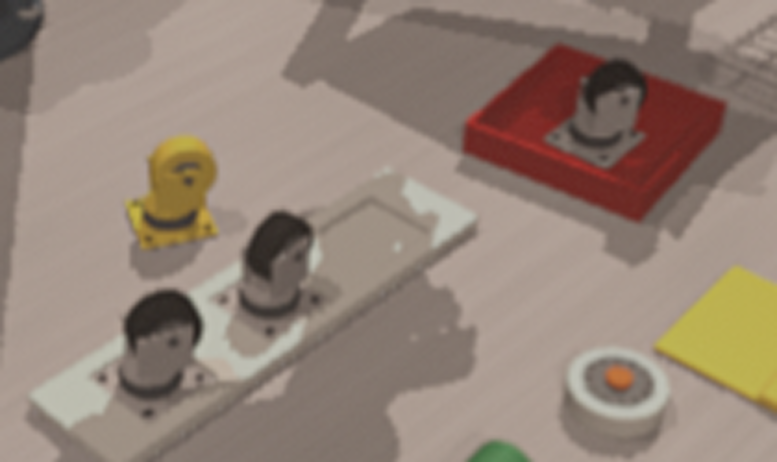

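View pics/t6.png

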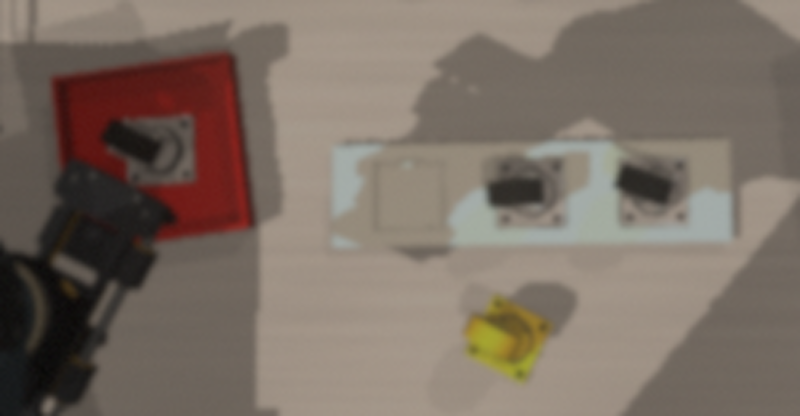

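The left castor stands flat, wheel up, in the tray: scene crop (605,110), top crop (160,148). The two others sit in their nests with their forks turned, and the yellow one hasn't moved. Checking the turn angles.

Run:
```python
from h import *
P=np.load('top6.npz')['p']
for nm,(x0,y0,x1,y1),th in(('tray',(170,203,205,225),55),('mid',(288,218,320,240),62),('right',(328,218,358,238),62)):
    S=cv2.resize(P[y0:y1,x0:x1],None,fx=6,fy=6,interpolation=cv2.INTER_CUBIC); g=S.max(2)
    cn,_=cv2.findContours((g<th).astype(np.uint8),0,2)
    c=max(cn,key=cv2.contourArea); r=cv2.minAreaRect(c); X=plane('top',(cv2.boxPoints(r)+.5)/6-.5+[x0,y0],.065)
    e=X[1]-X[0]; f=X[2]-X[1]
    if np.linalg.norm(f)>np.linalg.norm(e): e,f=f,e
    print(nm,cv2.contourArea(c),np.linalg.norm(e).round(4),np.linalg.norm(f).round(4),np.degrees(np.arctan2(e[1],e[0]))%180)
```

```text
tray 5047.0 0.0509 0.0237 65.38162761660422
mid 3404.0 0.0427 0.0191 95.91342127889646
right 3763.5 0.0431 0.0205 73.07458963912458
```

```bash
python3 -m handwheel '[{"hand":0.15,"dx":0,"dy":0,"dz":0,"wx":0,"wy":0,"wz":0},{"hand":0.15,"dx":0,"dy":0,"dz":0,"wx":0,"wy":0,"wz":0}]'; python3 -c "
from rig import hand_in; print(hand_in())"
```

```text
time_s: 20.9
position: [0.4432, 0.2499, 0.1827]
tcp_rot: [[0.445, 0.895, 0.002], [0.895, -0.445, 0.001], [0.002, 0.002, -1.0]]
force: [0.1, 0.7, 0.9]
opening: 0.573
the job is handed in; nothing more can be done
None
```

The job is done and handed in at about 21 s. All three castors were turned first. The stiff one, from the left nest (+y end of the board), now stands wheel up in the middle of the red tray.

| Castor | Moment about z while turning | Turn commanded | Turn seen in the images |
|---|---|---|---|
| Right | 0.01–0.03 N m (free) | 70° | about 73° |
| Middle | up to 0.04 N m (free) | 70° | about 71° |
| Left | 0.16–0.18 N m (stiff) | about 73° | about 75° |

- **Last checks:** The pictures show the two free castors in their nests and the yellow look-alike, timer and scraper where they were. The tub and mat roll were mostly outside my last crops, so I did not re-check them. The gripper is open, clear and touching nothing.
- **Forces:** No reading I took went much above 9 N, that one while first closing on the right castor, where I re-centred the gripper. The set-down in the tray was under 4 N.
- **Disagreements:**
  - The two cameras differed by 3–4 mm on where the board is, so I centred each grasp by feel.
  - The image angles run 1–3° above the commanded turns. That is about what I expect from pixel size and play in the nests.

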